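# Seat the keyed trimming bat on the banding wheel

## Task

The round white trimming bat is sitting high on the black banding wheel because its notch is not over the wheel's yellow pin. Pushing its red posts with a fingertip, turn the bat until the notch lines up with the pin, and only then press it down until it sits fully home on the wheel, and let go. Do not grip or lift the bat, do not tip it, and leave the pots, cups, jar and tools around it where they are.

Things in the scene. Friction and masses are not known exactly. Their poses are not given: they have to be found in the camera images.
- wheel: Black banding wheel, fixed to the table and locked: it neither moves nor turns. Flat round head 210 mm across, its top face 72 mm above the table. Origin: on its axis at table level; z up; its x axis points to the yellow pin. A central socket 32 mm across, 34 mm deep, takes the bat's boss.
- pin (a point): Top centre of the yellow pin on the wheel head: 11 mm diameter, tapered to 7 mm at the tip, 8 mm high above the head, 84 mm from the wheel's axis. Just outside it, 92 to 104 mm from the axis, a yellow block 22 mm wide, 18 mm high above the head, marks it.
- bat: White round bat, 170 mm across, 14 mm thick, about 0.75 kg, loose. Origin: centre of the disc's underside; z up; x points to the notch. A boss below (30 mm wide, 31 mm long) sits in the wheel's socket with 1 mm play, so it turns about the wheel's axis. Starts 40 to 180 degrees from lined up, either way, underside 82 mm above the table (10 mm over the head); seated 72 mm.
- buffers (a joint): How far the eight nylon-capped buffers under the bat are pushed down, m: 0 up (start), 0.010 down. They carry the bat level. Pressed at the bat's centre with 6 to 10 N they slide down and stay there, no spring back. Turning the bat on them takes 1 to 3 N at a post; it stops where it is left, without coasting.
- notch (a point): Middle of the notch in the bat's rim, at the disc's underside, 84 mm from its axis, on the bat's x axis. The notch is open outwards, about 19 mm wide, 11 mm deep radially, through the full thickness; about 4 mm off to either side still passes over the pin. Elsewhere the pin stops the rim after 2 mm.
- hub (a point): Centre of the blue pad's top face, 44 mm across, on the bat's axis, 17 mm above the bat's underside: where to press (99 mm above the table at the start, 89 mm when seated).
- post_a: First red post on the bat, part of it, upright, 16 mm diameter, 22 mm tall; origin at the centre of its foot on the bat's top face, 58 mm from the bat's axis, at +60 degrees (anticlockwise from above) from the notch. To be pushed sideways low down, near its foot, along the circle it moves on; not gripped.
- post_b: Second red post, the same, at 180 degrees from the notch.
- post_c: Third red post, the same, at -60 degrees from the notch.
- cup_a: Bystander, clear plastic cup: 80 mm across the rim, 85 mm high. Stands upright; origin at the centre of its underside; leave it alone.
- cup_b: Bystander, clear plastic cup: 80 mm across the rim, 85 mm high. Stands upright; origin at the centre of its underside; leave it alone.
- pot: Bystander, terracotta beaker: 90 mm across, 80 mm high. Stands upright; origin at the centre of its underside; leave it alone.
- bowl: Bystander, blue bowl: 110 mm across, 45 mm high. Stands upright; origin at the centre of its underside; leave it alone.
- loop_tool: Bystander, loop trimming tool: Wooden handle and wire loop, 165 mm long along its x, 14 mm thick, lying on the table. Origin near its middle on the table; leave it alone.
- brush: Bystander, brush: Wooden brush, lying along its x on the table, under 250 mm long and 30 mm high. Origin near its middle on the table; leave it alone.
- glaze: Bystander, glaze jar: White jar with black lid, 60 mm across, 90 mm high. Stands upright; origin at the centre of its underside; leave it alone.
Mind the look-alikes: they are no part of the job. What is shaped like the bat but brown is not meant.

How it is judged:
By the outcome, as a careful person would: the job done as asked, in the order asked, and still so for the second after the job is handed in, with the robot touching nothing.
It also fails if it takes over 64 s, if anything falls off the work surface, if the arm or the gripper's body presses on something with over 40 N, if the wrist force passes 120 N, or if a joint passes its speed limit or range.

## Robot

A 6-joint arm with a two-finger parallel gripper is mounted at the origin on the work surface. World frame = base frame: x ahead of the robot, y to its left, z up, the work surface at z = 0. Lengths are in m, angles in rad, forces in N, time in s.
With the tool pointing down it reaches from about 0.375 to 0.975 m from the base axis. Payload 3.8 kg.
Tool frame: the origin (TCP) lies on the centre line of the jaws, within the pads' length; the fingertips stand 22 mm ahead of it and the grasp point (between the pads) lies 3 mm ahead of it; z points along the fingers, x is the direction in which the jaws open and shut, and the axes are right-handed (so a half turn about z gives the same grasp; the last joint's range is limited). The gripper opens to 85 mm and grips with 20 to 120 N. Pads are 22 mm wide; open, the fingers measure 114 mm over their backs; the gripper's body (76 mm by 85 mm) begins 54 mm behind the grasp point. The pads swing forward as they close: fully open they stand 13 mm farther back than shut.
Start: joints at [1.178, 0.264, 1.604, -0, 1.274, -0.037], TCP at [0.235, 0.633, 0.253] pointing down, gripper open.
Joint ranges: [-2.63, 2.63], [-0.94, 2.18], [0.31, 2.57], [-1.31, 4.45], [0, 2.66], [-2.55, 2.55]. Speed limits (rad/s): [2.57, 2.57, 3.14, 3.14, 3.14, 3.14].

## Interface

Orientations are given as a rotation vector (axis times angle).
In Python, from workcell import bot, viewer gives the robot as it stands.
- The arm moves only by the tool move_arm, never from a script. Its argument "series" is text: rows parted by semicolons, each of 7 numbers parted by spaces: the turn, a rotation vector about the tool's x, y, z scaled (see below), then the shift along the tool's x, y, z scaled (see below), then the opening, from -1 (shut) to 1 (fully open). A call has exactly 8 rows; each row is the pose to reach, as a shift and turn from the pose commanded when the call began, along the tool's axes at that moment; what a row does not reach only later rows make up. The controller multiplies each number of a shift by 100 mm and each number of a turn by 120 degrees. A row lasts 1/10 s, in which the tool goes at most 50 mm and 8.59 degrees, less where a joint would pass 70% of its speed; a pose out of reach is approached as far as the arm can. A call with a number of a shift or a turn outside -1 to 1 is refused whole. A call with a gripper value outside its range is refused whole. The fingers move at their own pace and stop on an object; "squeeze" is the grip in N (left out, the last holds). Time passes only in rows, so rows that repeat a pose let the fingers close, or fill a call up. It gives the time, the measured TCP pose, the force and the opening at its end, in the units of the state.
- bot.read_state(): the state, without advancing time (a new reading comes with each control period).
- viewer.read_camera(name): name is "scene" or "top"; returns a dict with "pixels" (400x640x3 uint8, red, green, blue), "K" (3x3 intrinsics, pixels), "world_to_cam" (4x4, takes a point from world to camera coordinates). Camera axes: x right, y up, looking along -z (the intrinsics and any distortion apply to the point x, -y, -z); pixel columns grow to the right and rows downward; lengths in m; the calibration is good to about 2 mm. A picture is of the moment at which its call begins. There is no depth.
- bot.finish_job(): hands the job in, once; it reports no verdict.
The state is a dict: "time": time; "q": joint angles; "joint_vel": joint speeds; "joint_torque": joint torques, N m; "tool_pos": TCP position; "tcp_rot": TCP orientation; "wrist_force": force on the tool from outside, world axes, zero at the start; "torque": the same for the moment, N m; "width": opening from 0.0 (shut) to 1.0 (fully open).
Only numpy, scipy, OpenCV 4.12 (cv2) and the standard library are available. Lean on these libraries where they do the work, as an engineer would, in place of code of your own. Each camera call takes 0.05 s, during which the arm holds its last target.

## Working session

There is one attempt and no reset: what is moved stays moved. The work goes in short steps, Python scripts to look and compute and a tool call to move; the robot and the scene stay as the last step left them, time stands still between calls to the robot, and variables do not carry over. Pictures are saved under pics/ and viewed, and the job is handed in when it is done.

Besides the shell and the picture viewer there is one more tool, called after "Request:" as name(argument=value, ...) on one line, values as JSON. move_arm: Moves the arm, as the interface text tells. Its arguments: {"type":"object","properties":{"series":{"type":"string"},"squeeze":{"type":"number"}},"required":["series"]}

```bash
mkdir -p pics; ls
python3 - <<'E'
from workcell import bot, viewer
import cv2,numpy as np
s=bot.read_state(); print({k:np.round(v,3) for k,v in s.items()})
for n in ("scene","top"):
    c=viewer.read_camera(n); cv2.imwrite(f"pics/{n}0.png",c["pixels"][:,:,::-1]); print(n,c["K"],c["world_to_cam"],[k for k in c])
E
```

```text
pics
{'time': np.float64(0.0), 'q': array([ 1.178,  0.265,  1.605,  0.   ,  1.274, -0.037]), 'joint_vel': array([-0.002, -0.   ,  0.001,  0.001, -0.001, -0.   ]), 'joint_torque': array([-1.0000e-03, -5.1512e+01, -3.6731e+01,  0.0000e+00,  1.3000e-02,
       -0.0000e+00]), 'tool_pos': array([0.235, 0.632, 0.252]), 'tcp_rot': array([ 2.579,  1.793, -0.003]), 'wrist_force': array([0.147, 0.669, 0.074]), 'torque': array([ 0.03 , -0.03 ,  0.023]), 'width': np.float64(1.0)}
scene [[476.31431217   0.         321.06729075]
 [  0.         476.31431217 192.48281187]
 [  0.           0.           1.        ]] [[ 0.84782104  0.53005418  0.01555798 -0.45933921]
 [-0.33301671  0.50936926  0.79350036  0.11366168]
 [ 0.41267343 -0.67792737  0.60837088 -1.52902167]
 [ 0.          0.          0.          1.        ]] ['pixels', 'K', 'world_to_cam']
top [[495.21046577   0.         329.49546714]
 [  0.         495.21046577 209.6382954 ]
 [  0.           0.           1.        ]] [[ 2.25910792e-02 -9.99741931e-01  2.39048470e-03 -2.07517065e-02]
 [ 9.90321799e-01  2.27056039e-02  1.36920378e-01 -5.46116707e-01]
 [-1.36939321e-01 -7.25830006e-04  9.90579172e-01 -1.30001670e+00]
 [ 0.00000000e+00  0.00000000e+00  0.00000000e+00  1.00000000e+00]] ['pixels', 'K', 'world_to_cam']
```

View pics/scene0.png

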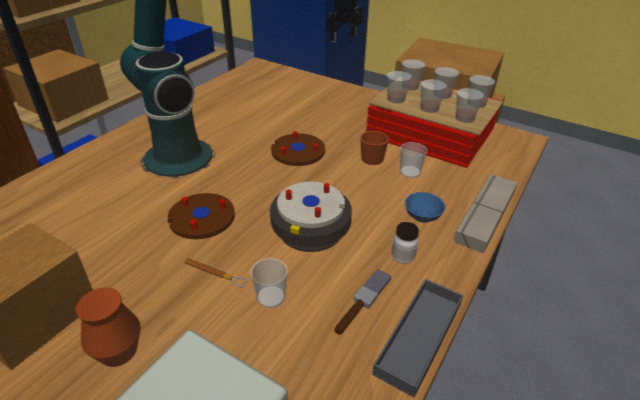

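View pics/top0.png

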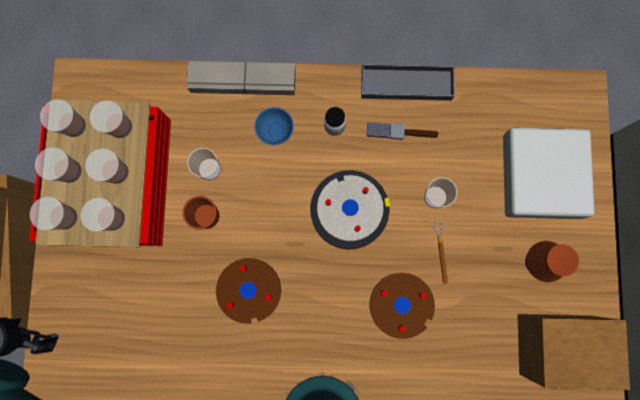

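```bash
cat > h.py <<'E'
import cv2,numpy as np
from workcell import bot, viewer
def ray(c,uv,z):
    K=c["K"];T=c["world_to_cam"];R=T[:3,:3];o=-R.T@T[:3,3]
    d=np.linalg.inv(K)@np.array([uv[0],uv[1],1.]);d=R.T@np.array([d[0],-d[1],-d[2]])
    return o+d*(z-o[2])/d[2]
def proj(c,p):
    q=c["world_to_cam"]@np.append(p,1);k=c["K"]@np.array([q[0],-q[1],-q[2]]);return k[:2]/k[2]
def blobs(m,amin=4):
    n,l,st,ce=cv2.connectedComponentsWithStats(m.astype(np.uint8));return [(ce[i],int(st[i,4])) for i in range(1,n) if st[i,4]>=amin]
def masks(c):
    h=cv2.cvtColor(c["pixels"],cv2.COLOR_RGB2HSV).astype(int);H,S,V=h[...,0],h[...,1],h[...,2]
    return dict(red=((H<5)|(H>174))&(S>190)&(V>110),blue=(H>110)&(H<128)&(S>150)&(V>90),yel=(H>22)&(H<34)&(S>180)&(V>140))
def measure(dz=0.,roi={"top":(300,160,400,260),"scene":(265,175,360,250)}):
    out={}
    for n in ("top","scene"):
        c=viewer.read_camera(n);x0,y0,x1,y1=roi[n];m=masks(c)
        for k,z in (("red",.107+dz),("blue",.099+dz),("yel",.088)):
            b=np.zeros_like(m[k]);b[y0:y1,x0:x1]=m[k][y0:y1,x0:x1]
            for ce,a in blobs(b): print(n,k,np.round(ce,1),a,np.round(ray(c,ce,z),4))
        out[n]=c
    return out
E
python3 - <<'E'
from h import *
o=measure()
c=o["top"]
for n in o: cv2.imwrite(f"pics/z_{n}.png",cv2.resize(o[n]["pixels"][(150 if n=="top" else 165):(270 if n=="top" else 255),(290 if n=="top" else 255):(410 if n=="top" else 375),::-1],None,fx=5,fy=5,interpolation=cv2.INTER_CUBIC))
E
```

```text
top red [365.1 189.9] 22 [ 0.5902 -0.0988  0.107 ]
top red [327.8 202. ] 19 [ 0.5565 -0.0035  0.107 ]
top red [357.2 228.2] 19 [ 0.4909 -0.0799  0.107 ]
top blue [349.9 206.8] 116 [ 0.5467 -0.0607  0.099 ]
top yel [387.  201.7] 36 [ 0.5639 -0.1576  0.088 ]
scene red [326.1 185.4] 17 [0.5509 0.0068 0.107 ]
scene red [287.9 191.8] 18 [ 0.4838 -0.07    0.107 ]
scene red [317.2 209.9] 19 [ 0.5852 -0.0906  0.107 ]
scene blue [310.5 200.5] 130 [ 0.546  -0.0599  0.099 ]
scene yel [294.6 227.1] 31 [ 0.5625 -0.1549  0.088 ]
```

Run:
```python
from h import *
c=viewer.read_camera("top");g=c["pixels"].astype(int)
# black head ring: fit
b=(g.max(2)<70);m=np.zeros_like(b,np.uint8);m[165:255,305:397]=b[165:255,305:397]
cs,_=cv2.findContours(m,cv2.RETR_EXTERNAL,cv2.CHAIN_APPROX_NONE);k=max(cs,key=cv2.contourArea)
e=cv2.fitEllipse(k);print("head",e,ray(c,e[0],.072))
w=((g.min(2)>110)&(g.max(2)-g.min(2)<50)).astype(np.uint8);mm=np.zeros_like(w);mm[165:255,305:397]=w[165:255,305:397]
cs,_=cv2.findContours(mm,cv2.RETR_EXTERNAL,cv2.CHAIN_APPROX_NONE);k=max(cs,key=cv2.contourArea)
hu=cv2.convexHull(k);e=cv2.fitEllipse(hu);print("bat",e,ray(c,e[0],.096))
P=np.array([ray(c,p[0],.096) for p in k]);C=ray(c,e[0],.096);r=np.hypot(*(P-C)[:,:2].T);a=np.degrees(np.arctan2(P[:,1]-C[1],P[:,0]-C[0]))
i=r<.081;print(np.c_[k[i,0],np.round(a[i],1),np.round(r[i]*1e3)])
```

```text
head ((349.379150390625, 208.92742919921875), (73.30797576904297, 73.62399291992188), 32.942291259765625) [ 0.54477804 -0.06061629  0.072     ]
bat ((349.7707214355469, 207.531494140625), (65.27474212646484, 66.01663208007812), 111.91452026367188) [ 0.54506736 -0.06061114  0.096     ]
[[344.  178.   11.9  79. ]
 [344.  179.   12.3  76. ]
 [344.  180.   12.7  74. ]
 [343.  181.   15.2  72. ]
 [342.  181.   17.2  73. ]
 [341.  181.   19.1  73. ]
 [340.  181.   21.   74. ]
 [339.  182.   23.7  73. ]
 [338.  182.   25.6  74. ]
 [337.  181.   26.5  77. ]
 [337.  180.   25.7  79. ]]
```

View pics/z_top.png

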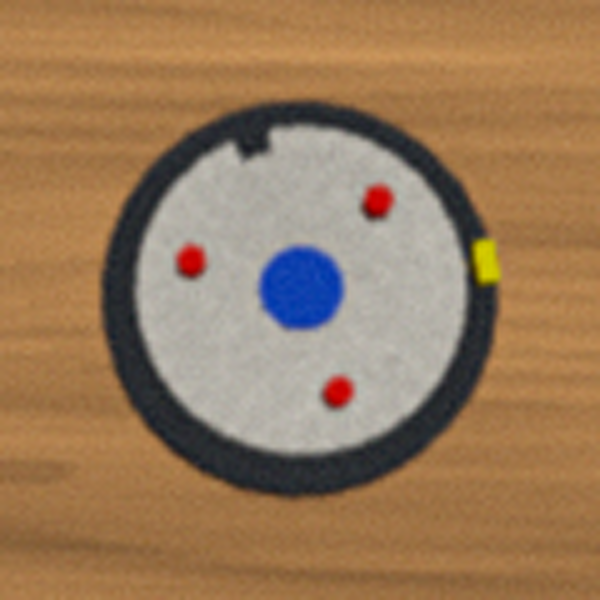

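View pics/z_scene.png

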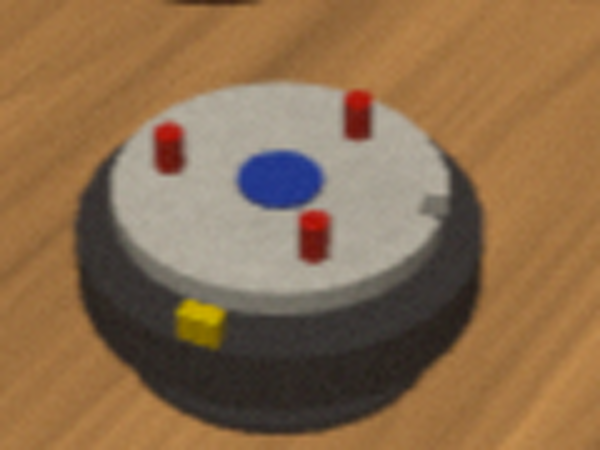

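Request:
move_arm(series="0 0 0 -0.1 0.1 0 -1;0 0 0 -0.23 0.23 0 -1;0 0 0 -0.38 0.38 0 -1;0 0 0 -0.53 0.53 0 -1;0 0 0 -0.68 0.68 0 -1;0 0 0 -0.82 0.82 0 -1;0 0 0 -0.94 0.94 0 -1;0 0 0 -1 1 0 -1", squeeze=30)

```text
time: 1.05
tool_pos: [0.2949, 0.5023, 0.2534]
tcp_rot: [2.581, 1.791, 0.0]
wrist_force: [0.0, 0.2, -0.4]
width: -0.006
```

Request:
move_arm(series="0 0 0 -0.1 0.1 0 -1;0 0 0 -0.23 0.23 0 -1;0 0 0 -0.38 0.38 0 -1;0 0 0 -0.53 0.53 0 -1;0 0 0 -0.68 0.68 0 -1;0 0 0 -0.82 0.82 0 -1;0 0 0 -0.94 0.94 0 -1;0 0 0 -1 1 0 -1")

```text
time: 1.85
tool_pos: [0.3535, 0.374, 0.2533]
tcp_rot: [2.58, 1.792, -0.0]
wrist_force: [0.3, 0.8, 0.6]
width: 0.002
```

Request:
move_arm(series="0 0 0 -0.1 0.1 0 -1;0 0 0 -0.23 0.23 0 -1;0 0 0 -0.38 0.38 0 -1;0 0 0 -0.53 0.53 0 -1;0 0 0 -0.68 0.68 0 -1;0 0 0 -0.82 0.82 0 -1;0 0 0 -0.94 0.94 0 -1;0 0 0 -1 1 0 -1")

```text
time: 2.65
tool_pos: [0.4123, 0.2458, 0.2533]
tcp_rot: [2.58, 1.792, 0.0]
wrist_force: [-0.6, 0.1, -0.2]
width: -0.003
```

Request:
move_arm(series="0 0 0 -0.1 0.1 0 -1;0 0 0 -0.23 0.23 0 -1;0 0 0 -0.38 0.38 0 -1;0 0 0 -0.53 0.53 0 -1;0 0 0 -0.68 0.68 0 -1;0 0 0 -0.82 0.82 0 -1;0 0 0 -0.94 0.94 0 -1;0 0 0 -1 1 0 -1")

```text
time: 3.45
tool_pos: [0.4712, 0.1173, 0.2533]
tcp_rot: [2.58, 1.792, 0.0]
wrist_force: [1.1, 0.4, -0.3]
width: -0.002
```

```bash
cat > mv.py <<'E'
import numpy as np,sys
from scipy.spatial.transform import Rotation as R
from workcell import bot
def rdown(deg): # tool x at angle deg, z down
    a=np.radians(deg);return np.array([[np.cos(a),np.sin(a),0],[np.sin(a),-np.cos(a),0],[0,0,-1]])
def rows(targets,base=None):
    s=bot.read_state()
    p0,R0=(np.array(s["tool_pos"]),R.from_rotvec(s["tcp_rot"]).as_matrix()) if base is None else (np.array(base[0]),rdown(base[1]))
    print("from",np.round(p0,4),"xang",np.degrees(np.arctan2(R0[1,0],R0[0,0])).round(2))
    for p,d in targets:
        t=R.from_matrix(R0.T@rdown(d)).as_rotvec()/np.radians(120);x=R0.T@(np.array(p)-p0)/.1
        print(np.round(t,3),np.round(x,3))
E
python3 - <<'E'
from mv import *
rows([((.5317,.0011,.20),79.3)])
E
```

```text
from [0.4712 0.1173 0.2533] xang 69.58
[ 0.     0.    -0.081] [-0.878  0.972  0.533]
```

Request:
move_arm(series="0 0 -0.01 -0.1 0.11 0.05 -1;0 0 -0.02 -0.25 0.28 0.1 -1;0 0 -0.03 -0.42 0.46 0.2 -1;0 0 -0.05 -0.58 0.64 0.3 -1;0 0 -0.06 -0.72 0.8 0.4 -1;0 0 -0.08 -0.83 0.92 0.48 -1;0 0 -0.081 -0.878 0.972 0.533 -1;0 0 -0.081 -0.878 0.972 0.533 -1")

```text
time: 4.25
tool_pos: [0.5309, 0.002, 0.199]
tcp_rot: [-2.419, -2.002, 0.002]
wrist_force: [0.8, 0.1, -0.1]
width: 0.001
```

Run:
```python
from h import *
s=bot.read_state();t=s["tool_pos"];print(t,s["time"])
for n,(x0,y0,x1,y1) in (("top",(270,110,430,260)),("scene",(240,80,400,230))):
    c=viewer.read_camera(n);f=4;im=cv2.resize(c["pixels"][y0:y1,x0:x1,::-1],None,fx=f,fy=f,interpolation=cv2.INTER_CUBIC)
    for dz,col in ((0,(0,255,0)),(-.022,(255,0,255)),(-.035,(0,255,255))):
        p=proj(c,t+[0,0,dz]);print(n,dz,p);cv2.circle(im,tuple(int(v) for v in (p-[x0,y0])*f+f/2),3,col,-1)
    cv2.imwrite(f"pics/hov_{n}.png",im)
```

```text
[0.53085589 0.00199382 0.19895438] 4.25
top 0 [325.16658037 206.73702803]
top -0.022 [325.2236151  208.03558313]
top -0.035 [325.25635201 208.78093031]
scene 0 [319.01989065 154.16055279]
scene -0.022 [318.90720995 161.49486007]
scene -0.035 [318.84179611 165.75260102]
```

View pics/hov_scene.png

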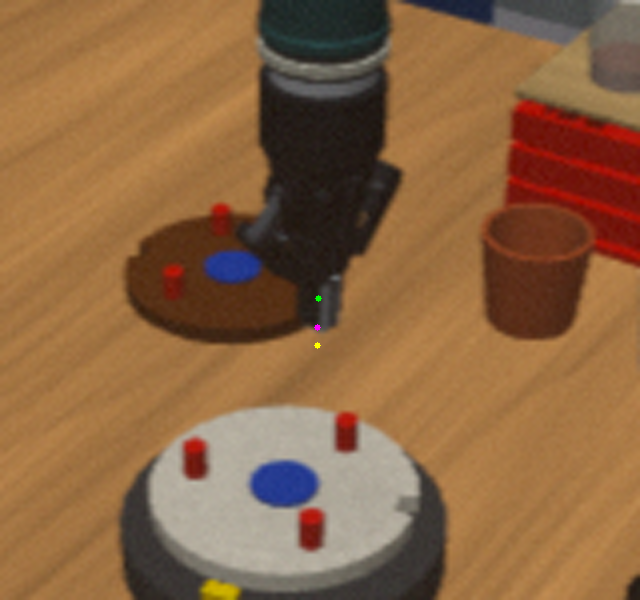

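View pics/hov_top.png

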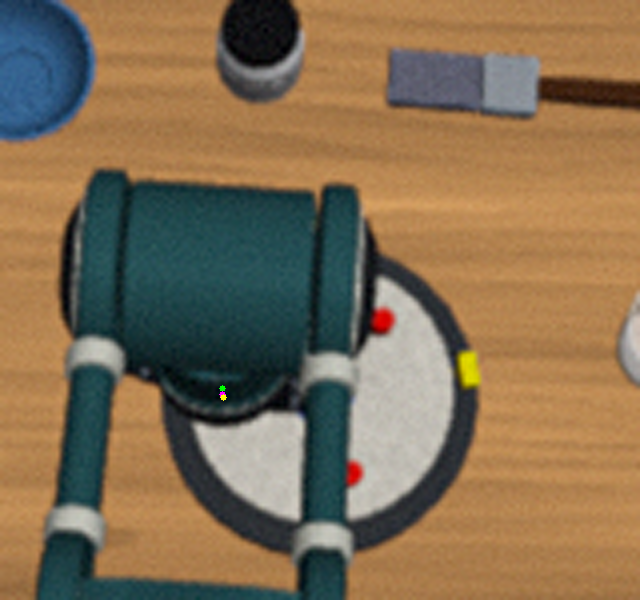

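Request:
move_arm(series="0 0 0 0 0 0.15 -1;0 0 0 0 0 0.3 -1;0 0 0 0 0 0.45 -1;0 0 0 0 0 0.6 -1;0 0 0 0 0 0.7 -1;0 0 0 0 0 0.74 -1;0 0 0 0 0 0.76 -1;0 0 0 0 0 0.76 -1")

```text
time: 5.15
tool_pos: [0.5315, 0.0022, 0.1241]
tcp_rot: [2.418, 2.005, 0.0]
wrist_force: [0.2, 0.3, 0.2]
width: -0.002
```

Run:
```python
from mv import *
s=bot.read_state();print(s["tool_pos"],s["wrist_force"],s["time"])
C=np.array([.5455,-.0605])
def pose(th,d=.0195,z=.123):  # th = post angle
    a=np.radians(th);return (*(C+.058*np.array([np.cos(a),np.sin(a)])+d*np.array([-np.sin(a),np.cos(a)])),z),th
rows([pose(t) for t in np.linspace(79.3,45,8)])
```

```text
[0.53152809 0.00221897 0.12405942] [0.17862275 0.26946452 0.15665624] 5.15
from [0.5315 0.0022 0.1241] xang 79.33
[ 0. -0.  0.] [-0.01   0.059  0.011]
[ 0.    -0.     0.041] [0.004 0.109 0.011]
[ 0.    -0.     0.082] [0.014 0.16  0.011]
[ 0.    -0.     0.123] [0.02  0.212 0.011]
[ 0.    -0.     0.164] [0.021 0.265 0.011]
[ 0.    -0.     0.204] [0.018 0.317 0.011]
[ 0.    -0.     0.245] [0.011 0.369 0.011]
[ 0.    -0.     0.286] [-0.002  0.419  0.011]
```

Request:
move_arm(series="0 0 0 -0.01 0.06 0.01 -1;0 0 0.041 0.004 0.11 0.01 -1;0 0 0.082 0.014 0.16 0.01 -1;0 0 0.123 0.02 0.212 0.01 -1;0 0 0.164 0.021 0.265 0.01 -1;0 0 0.204 0.018 0.317 0.01 -1;0 0 0.245 0.011 0.369 0.01 -1;0 0 0.286 -0.002 0.419 0.01 -1")

```text
time: 5.95
tool_pos: [0.5722, -0.0052, 0.1235]
tcp_rot: [-2.903, -1.197, 0.002]
wrist_force: [-4.3, 2.9, 2.1]
width: 0.001
```

Run:
```python
from h import *
s=bot.read_state();print(s["tool_pos"],s["wrist_force"],s["time"])
o=measure()
x0,y0,x1,y1=240,120,400,260
cv2.imwrite("pics/p1.png",cv2.resize(o["scene"]["pixels"][y0:y1,x0:x1,::-1],None,fx=4,fy=4,interpolation=cv2.INTER_CUBIC))
```

```text
[ 0.57217923 -0.00519012  0.12351788] [-4.28325512  2.94207586  2.12414692] 5.95
top red [371.9 200. ] 20 [ 0.5644 -0.1166  0.107 ]
top blue [346.8 200.4] 5 [ 0.5631 -0.0525  0.099 ]
top blue [346.1 210.6] 11 [ 0.5363 -0.0512  0.099 ]
top yel [386.9 201.7] 37 [ 0.5637 -0.1575  0.088 ]
scene red [295.3 186.9] 27 [ 0.4878 -0.0427  0.107 ]
scene red [333.  193.2] 31 [ 0.5832 -0.0121  0.107 ]
scene red [303.5 211.3] 31 [ 0.5604 -0.1132  0.107 ]
scene blue [310.6 200.6] 129 [ 0.5465 -0.0602  0.099 ]
scene yel [294.8 227.5] 36 [ 0.5635 -0.1559  0.088 ]
```

View pics/p1.png

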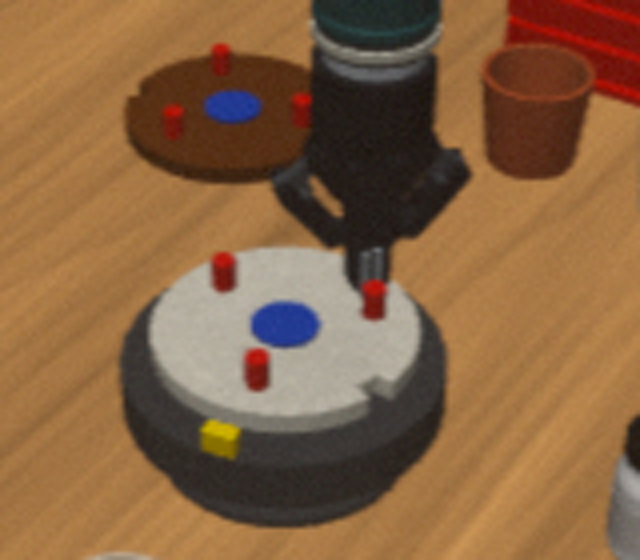

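```bash
cat >> mv.py <<'E'
C=np.array([.5455,-.0605])
def pose(th,d=.0165,z=.123):
    a=np.radians(th);return (*(C+.058*np.array([np.cos(a),np.sin(a)])+d*np.array([-np.sin(a),np.cos(a)])),z),th
E
python3 - <<'E'
from mv import *
rows([pose(t) for t in np.linspace(44,6,8)],base=((.5727,-.0057,.123),45))
E
```

```text
from [ 0.5727 -0.0057  0.123 ] xang 45.0
[0.    0.    0.008] [0.003 0.04  0.   ]
[0.    0.    0.054] [0.015 0.096 0.   ]
[0.    0.    0.099] [0.022 0.153 0.   ]
[0.    0.    0.144] [0.023 0.21  0.   ]
[0.    0.    0.189] [0.019 0.267 0.   ]
[0.    0.    0.235] [0.009 0.323 0.   ]
[0.   0.   0.28] [-0.005  0.378  0.   ]
[0.    0.    0.325] [-0.025  0.432  0.   ]
```

Request:
move_arm(series="0 0 0.008 0.003 0.04 0 -1;0 0 0.054 0.015 0.096 0 -1;0 0 0.099 0.022 0.153 0 -1;0 0 0.144 0.023 0.21 0 -1;0 0 0.189 0.019 0.267 0 -1;0 0 0.235 0.009 0.323 0 -1;0 0 0.28 -0.005 0.378 0 -1;0 0 0.325 -0.025 0.432 0 -1")

```text
time: 6.85
tool_pos: [0.6018, -0.0373, 0.1235]
tcp_rot: [-3.136, -0.161, -0.002]
wrist_force: [-1.5, 4.1, 2.0]
width: -0.002
```

Run:
```python
from h import *
s=bot.read_state();print(s["tool_pos"],s["wrist_force"],s["time"])
o=measure()
```

```text
[ 0.60176701 -0.03732199  0.12349241] [-1.52608561  4.1338038   2.04800874] 6.85
top blue [354.7 202.8] 19 [ 0.5572 -0.073   0.099 ]
top blue [346.8 203.8] 12 [ 0.5541 -0.0527  0.099 ]
top yel [387.  201.7] 36 [ 0.5639 -0.1576  0.088 ]
scene red [310.1 183.4] 30 [ 0.5115 -0.0089  0.107 ]
scene red [290.2 204.7] 27 [ 0.5188 -0.1101  0.107 ]
scene red [331.3 203.8] 32 [ 0.6019 -0.0512  0.107 ]
scene blue [310.6 200.5] 131 [ 0.5465 -0.06    0.099 ]
scene yel [294.4 227.6] 40 [ 0.5633 -0.1568  0.088 ]
```

Run:
```python
from mv import *
p,a=pose(6)
rows([pose(t) for t in np.linspace(4,-14,7)],base=(p,a))
```

```text
from [ 0.6015 -0.038   0.123 ] xang 6.0
[0.    0.    0.017] [0.005 0.02  0.   ]
[0.    0.    0.042] [0.012 0.051 0.   ]
[0.    0.    0.067] [0.017 0.082 0.   ]
[0.    0.    0.092] [0.021 0.114 0.   ]
[0.    0.    0.117] [0.023 0.145 0.   ]
[0.    0.    0.142] [0.023 0.177 0.   ]
[0.    0.    0.167] [0.021 0.208 0.   ]
```

Request:
move_arm(series="0 0 0.017 0.005 0.02 0 -1;0 0 0.042 0.012 0.051 0 -1;0 0 0.067 0.017 0.082 0 -1;0 0 0.092 0.021 0.114 0 -1;0 0 0.117 0.023 0.145 0 -1;0 0 0.142 0.023 0.177 0 -1;0 0 0.167 0.021 0.208 0 -1;0 0 0.167 0.021 0.208 0 -1")

```text
time: 7.75
tool_pos: [0.606, -0.0582, 0.1235]
tcp_rot: [-3.118, 0.38, -0.002]
wrist_force: [-0.3, 3.9, 2.1]
width: 0.002
```

```bash
cat >> h.py <<'E'
def scene_angle(z=.107,tag=None):
    c=viewer.read_camera("scene");m=masks(c);x0,y0,x1,y1=(265,175,360,250)
    P=[]
    b=np.zeros_like(m["red"]);b[y0:y1,x0:x1]=m["red"][y0:y1,x0:x1]
    P=np.array([ray(c,ce,z)[:2] for ce,a in blobs(b,8)]);print(len(P),"centroid",P.mean(0).round(4))
    d=P-P.mean(0);a=np.degrees(np.arctan2(d[:,1],d[:,0]));print("r",np.hypot(*d.T).round(4),"ang",a.round(1))
    v=np.exp(3j*np.radians(a)).mean();n=(np.degrees(np.angle(-v))/3) # 3*notch+180
    print("notch mod120",[round(n+k,2) for k in (-120,0,120)],"pin -79.4")
    if tag: cv2.imwrite(f"pics/{tag}.png",cv2.resize(c["pixels"][120:260,240:400,::-1],None,fx=4,fy=4,interpolation=cv2.INTER_CUBIC))
    return c
E
python3 - <<'E'
from h import *
s=bot.read_state();print(s["tool_pos"],s["wrist_force"],s["time"])
scene_angle(tag="p3")
E
```

```text
[ 0.60601266 -0.0581824   0.12345103] [-0.30583618  3.87974641  2.14388398] 7.75
3 centroid [ 0.5442 -0.0592]
r [0.0551 0.0581 0.057 ] ang [ 105.4 -134.9  -12.1]
notch mod120 [np.float64(-73.88), np.float64(46.12), np.float64(166.12)] pin -79.4
```

View pics/p3.png

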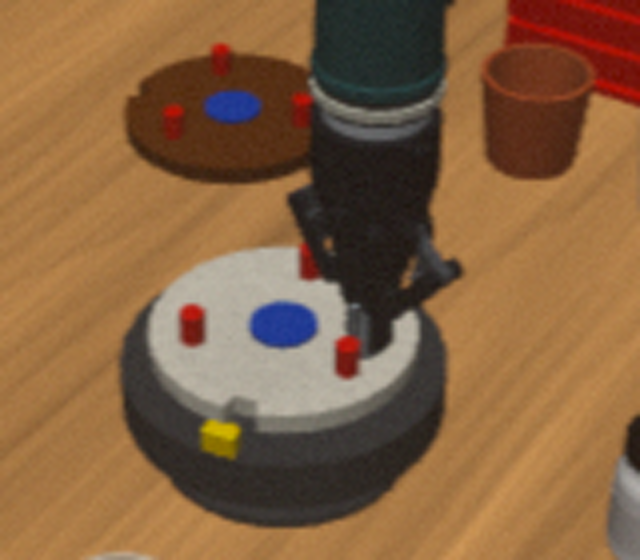

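Run:
```python
from mv import *
p,a=pose(-14)
rows([pose(t) for t in (-15,-16,-17)],base=(p,a))
print("back")
p,a=pose(-17)
rows([pose(-17,d=.030),pose(-17,d=.03,z=.183)],base=(p,a))
```

```text
from [ 0.6058 -0.0585  0.123 ] xang -14.0
[0.    0.    0.008] [0.003 0.01  0.   ]
[0.    0.    0.017] [0.005 0.02  0.   ]
[0.    0.    0.025] [0.008 0.031 0.   ]
back
from [ 0.6058 -0.0617  0.123 ] xang -17.0
[0. 0. 0.] [ 0.    -0.135  0.   ]
[0. 0. 0.] [ 0.    -0.135 -0.6  ]
```

Request:
move_arm(series="0 0 0.008 0.003 0.01 0 -1;0 0 0.017 0.005 0.02 0 -1;0 0 0.025 0.008 0.031 0 -1;0 0 0.025 0.008 0.031 0 -1;0 0 0.025 0.008 0.031 0 -1;0 0 0.025 0.008 -0.03 0 -1;0 0 0.025 0.008 -0.1 0 -1;0 0 0.025 0.008 -0.1 0 -1")

```text
time: 8.6
tool_pos: [0.6082, -0.0485, 0.1223]
tcp_rot: [3.107, -0.464, -0.002]
wrist_force: [-0.0, -0.2, 0.1]
width: 0.002
```

Request:
move_arm(series="0 0 0 0 0 -0.2 -1;0 0 0 0 0 -0.4 -1;0 0 0 -0.2 -0.2 -0.6 -1;0 0 0 -0.4 -0.4 -0.6 -1;0 0 0 -0.6 -0.6 -0.6 -1;0 0 0 -0.8 -0.8 -0.6 -1;0 0 0 -0.9 -1 -0.6 -1;0 0 0 -0.9 -1 -0.6 -1")

```text
time: 9.4
tool_pos: [0.5508, 0.0749, 0.1827]
tcp_rot: [3.108, -0.46, -0.001]
wrist_force: [0.7, -0.4, -0.9]
width: -0.001
```

Run:
```python
from h import *
s=bot.read_state();print(s["tool_pos"],s["wrist_force"],s["time"])
o=measure();scene_angle(tag="p4")
cv2.imwrite("pics/p4t.png",cv2.resize(o["top"]["pixels"][150:270,270:410,::-1],None,fx=5,fy=5,interpolation=cv2.INTER_CUBIC))
```

```text
[0.55083703 0.07492213 0.1826719 ] [ 0.73440991 -0.36298006 -0.87566694] 9.4
top red [357.9 185.2] 23 [ 0.6021 -0.0802  0.107 ]
top red [328.2 210.7] 20 [ 0.534 -0.005  0.107]
top red [365.4 223.8] 19 [ 0.5025 -0.1006  0.107 ]
top blue [350.2 206.6] 108 [ 0.5471 -0.0617  0.099 ]
top yel [386.9 201.7] 37 [ 0.5637 -0.1573  0.088 ]
top yel [381.1 203.1] 8 [ 0.5597 -0.1424  0.088 ]
scene red [318.1 183.9] 23 [0.5301 0.001  0.107 ]
scene red [287.1 199.3] 30 [ 0.4999 -0.0967  0.107 ]
scene red [325.  208.2] 27 [ 0.5979 -0.0746  0.107 ]
scene blue [310.3 200.6] 128 [ 0.546  -0.0608  0.099 ]
scene yel [294.8 227.3] 37 [ 0.5632 -0.1554  0.088 ]
3 centroid [ 0.5428 -0.0569]
r [0.059  0.0586 0.0584] ang [ 101.9 -137.6  -18.2]
notch mod120 [np.float64(-77.96), np.float64(42.04), np.float64(162.04)] pin -79.4
```

View pics/p4.png

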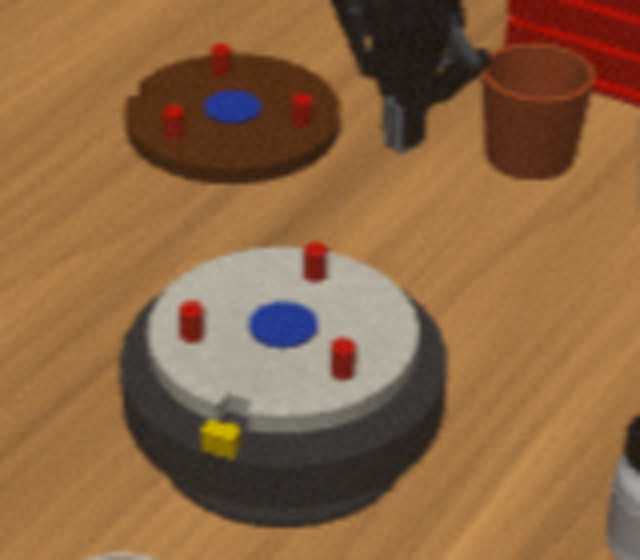

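View pics/p4t.png

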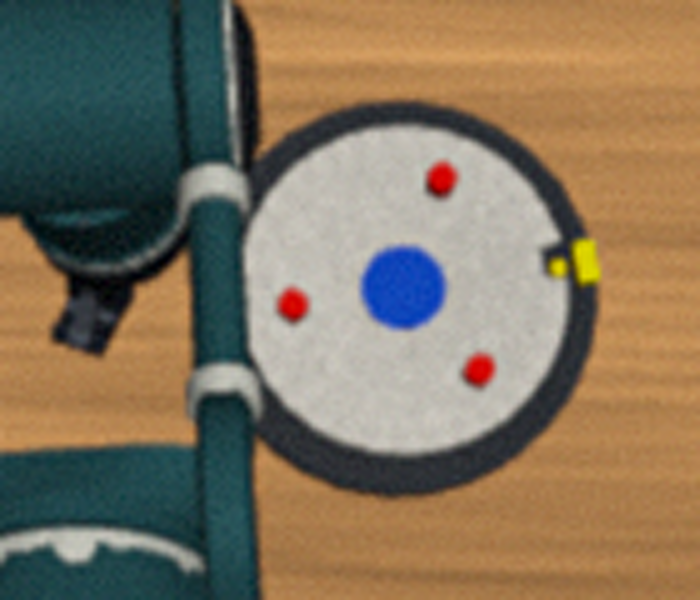

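Run:
```python
from h import *
c=viewer.read_camera("top")
p=ray(c,(381.1,203.1),.080);print("pin",p)
for C in ([.5448,-.0606],[.5462,-.0619],[.5455,-.0605]):
    d=p[:2]-C;print(np.hypot(*d),np.degrees(np.arctan2(d[1],d[0])))
c2=viewer.read_camera("scene")
# notch corners prediction overlays
f=10
for n,cc,(x0,y0,x1,y1) in (("top",c,(360,180,410,225)),("scene",c2,(280,205,330,245))):
    cv2.imwrite(f"pics/q_{n}.png",cv2.resize(cc["pixels"][y0:y1,x0:x1,::-1],None,fx=f,fy=f,interpolation=cv2.INTER_CUBIC))
```

```text
pin [ 0.56097297 -0.14313187  0.08      ]
0.08410157497628151 -78.91279663048287
0.08256426426608325 -79.6927388437135
0.08406806250147283 -79.39408240916427
```

View pics/q_top.png

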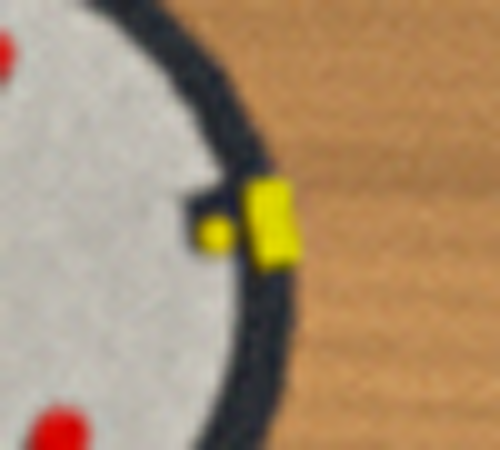

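View pics/q_scene.png

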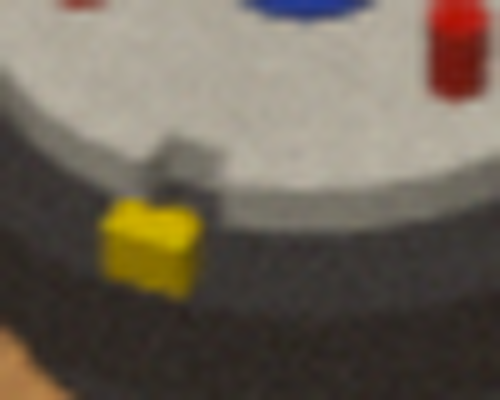

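Run:
```python
from mv import *
rows([pose(-17,.03,.183),pose(-17,.03,.123)])
print('push');p,a=pose(-17,.03);rows([pose(-17,.0175),pose(-18.2)],base=(p,a))
```

```text
from [0.5521 0.0721 0.1829] xang -17.07
[ 0.    -0.    -0.001] [ 0.905  0.987 -0.001]
[ 0.    -0.    -0.001] [0.905 0.986 0.599]
push
from [ 0.6097 -0.0488  0.123 ] xang -17.0
[0. 0. 0.] [-0.     0.125  0.   ]
[0.   0.   0.01] [0.003 0.147 0.   ]
```

Request:
move_arm(series="0 0 0 0.2 0.2 0 -1;0 0 0 0.5 0.55 0 -1;0 0 0 0.75 0.85 0 -1;0 0 0 0.905 0.98 0 -1;0 0 0 0.905 0.98 0.2 -1;0 0 0 0.905 0.98 0.4 -1;0 0 0 0.905 0.98 0.6 -1;0 0 0 0.905 0.98 0.6 -1")

```text
time: 10.45
tool_pos: [0.6071, -0.0474, 0.1193]
tcp_rot: [3.107, -0.467, -0.011]
wrist_force: [-0.3, 0.1, 0.1]
width: -0.003
```

Request:
move_arm(series="0 0 0 0 0.06 0 -1;0 0 0 0 0.1 0 -1;0 0 0 0 0.125 0 -1;0 0 0.005 0.002 0.136 0 -1;0 0 0.01 0.003 0.147 0 -1;0 0 0.01 0.003 0.147 0 -1;0 0 0.01 0.003 0.147 0 -1;0 0 0.01 0.003 0.147 0 -1")

```text
time: 11.25
tool_pos: [0.6057, -0.0612, 0.123]
tcp_rot: [3.102, -0.497, -0.0]
wrist_force: [0.1, -0.3, -0.7]
width: -0.003
```

Run:
```python
from mv import *
import h
rows([pose(-18.2)])
h.scene_angle()
```

```text
from [ 0.6057 -0.0612  0.123 ] xang -18.21
[ 0.  0. -0.] [ 0.006  0.016 -0.   ]
2 centroid [ 0.5494 -0.0857]
r [0.0507 0.0507] ang [-167.7   12.3]
notch mod120 [np.float64(-76.73), np.float64(43.27), np.float64(163.27)] pin -79.4
```

Request:
move_arm(series="0 0 0 0.003 0.01 0 -1;0 0 0 0.006 0.016 0 -1;0 0 0 0.006 0.016 0 -1;0 0 0 0.006 0.016 0 -1;0 0 0 0.006 0.016 0 -1;0 0 0 0 -0.04 0 -1;0 0 0 0 -0.12 0 -1;0 0 0 0 -0.12 0 -1")

```text
time: 12.1
tool_pos: [0.6099, -0.0494, 0.1231]
tcp_rot: [3.102, -0.496, 0.001]
wrist_force: [-0.2, -0.4, -1.3]
width: -0.004
```

Request:
move_arm(series="0 0 0 0 0 -0.2 -1;0 0 0 0 0 -0.4 -1;0 0 0 -0.2 -0.2 -0.6 -1;0 0 0 -0.4 -0.4 -0.6 -1;0 0 0 -0.6 -0.6 -0.6 -1;0 0 0 -0.8 -0.8 -0.6 -1;0 0 0 -0.9 -1 -0.6 -1;0 0 0 -0.9 -1 -0.6 -1")

```text
time: 12.9
tool_pos: [0.5547, 0.0753, 0.1832]
tcp_rot: [-3.102, 0.493, -0.0]
wrist_force: [0.1, -0.7, 0.2]
width: -0.004
```

Run:
```python
from h import *
s=bot.read_state();print(s["tool_pos"],s["wrist_force"],s["time"])
o=measure();scene_angle()
cv2.imwrite("pics/p5t.png",cv2.resize(o["top"]["pixels"][180:225,360:410,::-1],None,fx=10,fy=10,interpolation=cv2.INTER_CUBIC))
```

```text
[0.55470406 0.07526498 0.18317031] [ 0.05738139 -0.74966613  0.2261642 ] 12.9
top red [358.4 185.5] 21 [ 0.6013 -0.0814  0.107 ]
top red [328. 210.] 21 [ 0.5358 -0.0046  0.107 ]
top red [365. 224.] 21 [ 0.502  -0.0997  0.107 ]
top blue [350.2 206.9] 102 [ 0.5464 -0.0615  0.099 ]
top yel [386.9 201.5] 35 [ 0.5642 -0.1575  0.088 ]
top yel [381. 203.] 9 [ 0.56  -0.142  0.088]
scene red [318.8 184.3] 26 [5.327e-01 4.000e-04 1.070e-01]
scene red [287.  198.8] 25 [ 0.4987 -0.0951  0.107 ]
scene red [324.8 208.8] 32 [ 0.5984 -0.0767  0.107 ]
scene blue [310.5 200.7] 129 [ 0.5463 -0.0607  0.099 ]
scene yel [294.6 227.3] 36 [ 0.5629 -0.1555  0.088 ]
3 centroid [ 0.5431 -0.0567]
r [0.059  0.0589 0.0577] ang [ 100.5 -138.1  -18.9]
notch mod120 [np.float64(-78.84), np.float64(41.16), np.float64(161.16)] pin -79.4
```

View pics/p5t.png

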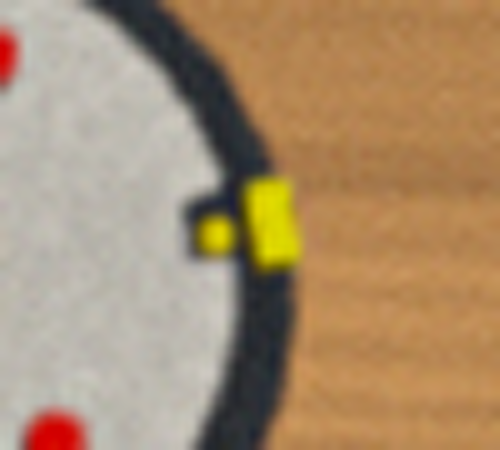

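Run:
```python
from mv import *
rows([((.5457,-.061,.183),-18.2),((.5457,-.061,.127),-18.2)])
```

```text
from [0.5555 0.0728 0.1831] xang -18.19
[ 0. -0.  0.] [0.324 1.302 0.002]
[ 0. -0.  0.] [0.324 1.301 0.562]
```

Request:
move_arm(series="0 0 0 0.04 0.1 0 -1;0 0 0 0.1 0.3 0 -1;0 0 0 0.16 0.5 0 -1;0 0 0 0.22 0.7 0 -1;0 0 0 0.28 0.86 0 -1;0 0 0 0.32 0.96 0 -1;0 0 0 0.324 1 0 -1;0 0 0 0.324 1 0 -1")

```text
time: 13.85
tool_pos: [0.5547, -0.0328, 0.1829]
tcp_rot: [-3.101, 0.5, 0.0]
wrist_force: [-0.2, 0.2, -0.4]
width: 0.006
```

Request:
move_arm(series="0 0 0 0 0.1 0 -1;0 0 0 0 0.2 0 -1;0 0 0 0 0.28 0 -1;0 0 0 0 0.3 0.1 -1;0 0 0 0 0.3 0.25 -1;0 0 0 0 0.3 0.4 -1;0 0 0 0 0.3 0.52 -1;0 0 0 0 0.3 0.52 -1")

```text
time: 14.65
tool_pos: [0.543, -0.0598, 0.1275]
tcp_rot: [-3.102, 0.497, 0.009]
wrist_force: [0.0, 0.3, 0.0]
width: -0.003
```

Run:
```python
from mv import *
import h
rows([((.5457,-.061,.121),-18.2)])
h.scene_angle(tag="p6")
```

```text
from [ 0.543  -0.0598  0.1275] xang -18.21
[ 0.     0.003 -0.   ] [0.029 0.003 0.065]
2 centroid [ 0.5493 -0.0866]
r [0.0503 0.0503] ang [-168.8   11.2]
notch mod120 [np.float64(-137.71), np.float64(-17.71), np.float64(102.29)] pin -79.4
```

View pics/p6.png

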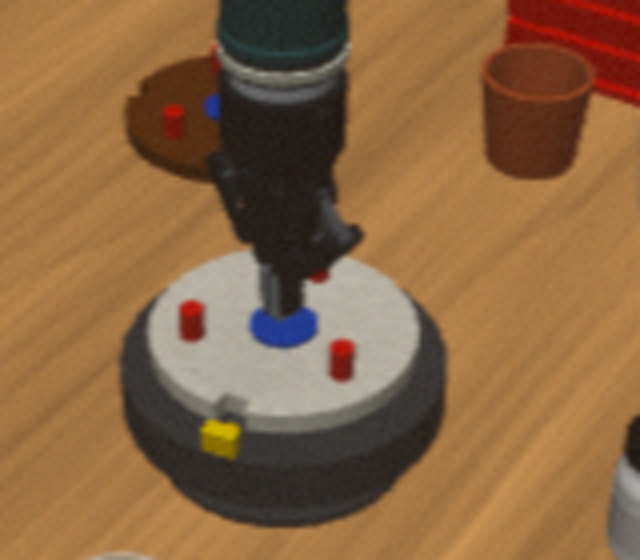

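Request:
move_arm(series="0 0 0 0 0 0 -1;0 0 0 0 0 0.03 -1;0 0 0 0 0 0.05 -1;0 0 0 0 0 0.07 -1;0 0 0 0 0 0.08 -1;0 0 0 0 0 0.09 -1;0 0 0 0 0 0.1 -1;0 0 0 0 0 0.11 -1")

```text
time: 15.5
tool_pos: [0.5455, -0.0604, 0.1208]
tcp_rot: [3.102, -0.498, -0.0]
wrist_force: [-3.1, 0.1, 8.4]
width: -0.0
```

Request:
move_arm(series="0 0 0 0 0 0.01 -1;0 0 0 0 0 0.02 -1;0 0 0 0 0 0.03 -1;0 0 0 0 0 0.035 -1;0 0 0 0 0 0.04 -1;0 0 0 0 0 0.045 -1;0 0 0 0 0 0.05 -1;0 0 0 0 0 0.05 -1")

```text
time: 16.3
tool_pos: [0.5454, -0.0604, 0.1162]
tcp_rot: [-3.102, 0.498, -0.0]
wrist_force: [-4.1, 0.9, 6.7]
width: 0.0
```

Request:
move_arm(series="0 0 0 0 0 0.01 -1;0 0 0 0 0 0.02 -1;0 0 0 0 0 0.03 -1;0 0 0 0 0 0.04 -1;0 0 0 0 0 0.045 -1;0 0 0 0 0 0.05 -1;0 0 0 0 0 0.055 -1;0 0 0 0 0 0.055 -1")

```text
time: 17.1
tool_pos: [0.5455, -0.0604, 0.111]
tcp_rot: [3.102, -0.498, 0.0]
wrist_force: [-4.7, 0.2, 9.9]
width: 0.002
```

Nearly home; a slight further press to confirm the stop.

Request:
move_arm(series="0 0 0 0 0 0.005 -1;0 0 0 0 0 0.01 -1;0 0 0 0 0 0.01 -1;0 0 0 0 0 0.015 -1;0 0 0 0 0 0.015 -1;0 0 0 0 0 0.015 -1;0 0 0 0 0 0.015 -1;0 0 0 0 0 0.015 -1")

```text
time: 17.9
tool_pos: [0.5455, -0.0604, 0.111]
tcp_rot: [3.102, -0.497, 0.0]
wrist_force: [-8.3, 1.7, 17.6]
width: -0.002
```

Request:
move_arm(series="0 0 0 0 0 -0.02 -1;0 0 0 0 0 -0.05 -1;0 0 0 0 0 -0.15 -1;0 0 0 0 0 -0.3 -1;0 0 0 0 0 -0.5 -1;0 0 0 0 0 -0.7 -1;0 0 0 0 0 -0.8 -1;0 0 0 0 0 -0.8 -1")

```text
time: 18.7
tool_pos: [0.547, -0.0606, 0.1907]
tcp_rot: [-3.102, 0.498, -0.008]
wrist_force: [0.2, -0.2, 0.1]
width: 0.004
```

Request:
move_arm(series="0 0 0 0 -0.15 0 -1;0 0 0 -0.1 -0.3 0 -1;0 0 0 -0.2 -0.5 0 -1;0 0 0 -0.3 -0.7 0 -1;0 0 0 -0.4 -0.9 0 -1;0 0 0 -0.4 -1 0 -1;0 0 0 -0.4 -1 0 -1;0 0 0 -0.4 -1 0 -1")

```text
time: 19.5
tool_pos: [0.5387, 0.0471, 0.1874]
tcp_rot: [3.102, -0.496, -0.001]
wrist_force: [-0.9, 0.0, -0.4]
width: 0.006
```

Run:
```python
from h import *
s=bot.read_state();print(s["tool_pos"],s["wrist_force"],s["time"])
o=measure(dz=-.01);scene_angle(z=.097,tag="p7")
cv2.imwrite("pics/p7t.png",o["top"]["pixels"][:,:,::-1])
cv2.imwrite("pics/p7s.png",o["scene"]["pixels"][:,:,::-1])
```

```text
[0.53867894 0.04708894 0.18739057] [-0.91595333  0.02255297 -0.43579239] 19.5
top red [358.  186.1] 21 [ 0.6015 -0.081   0.097 ]
top red [364.6 224.2] 19 [ 0.5025 -0.0995  0.097 ]
top blue [350.1 207.3] 106 [ 0.5467 -0.0618  0.089 ]
top yel [387.  201.8] 37 [ 0.5636 -0.1576  0.088 ]
top yel [381. 203.] 9 [ 0.56  -0.142  0.088]
scene red [318.8 187.4] 28 [5.328e-01 3.000e-04 9.700e-02]
scene red [287.3 202.1] 27 [ 0.4993 -0.0954  0.097 ]
scene red [324.5 211.8] 31 [ 0.598  -0.0766  0.097 ]
scene blue [310.5 203.7] 128 [ 0.5462 -0.0603  0.089 ]
scene yel [294.8 227.3] 37 [ 0.5632 -0.1554  0.088 ]
3 centroid [ 0.5435 -0.0574]
r [0.0593 0.0585 0.0576] ang [ 100.6 -137.9  -19.3]
notch mod120 [np.float64(-78.86), np.float64(41.14), np.float64(161.14)] pin -79.4
```

View pics/p7.png

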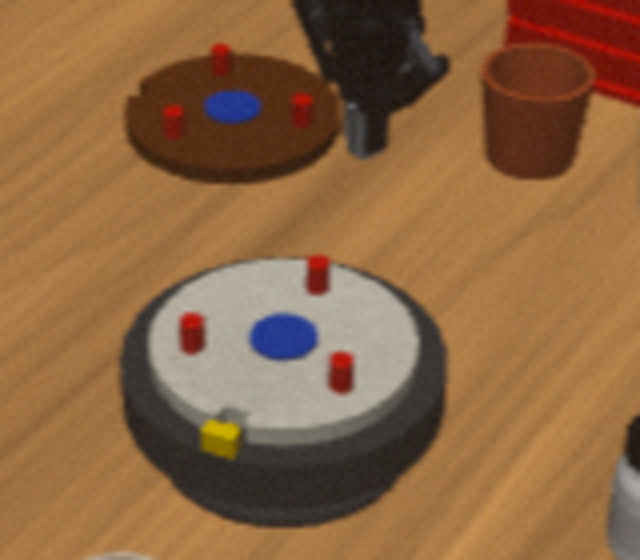

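View pics/p7t.png

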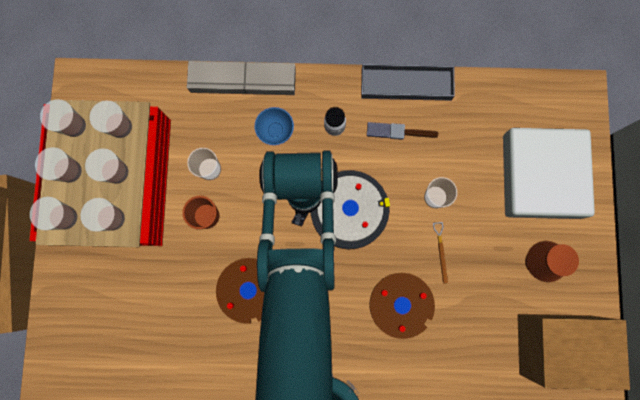

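```bash
python3 -c "
from workcell import bot
print(bot.finish_job())"
```

```text
the job is handed in; nothing more can be done
None
```

The bat is turned into line with the pin and pressed fully home, and the job was handed in after about 20 s of the 64 s allowed.

- **Turning:** I pushed post_a with the closed fingertip about 98° clockwise. A second look showed it roughly 1° short, so I gave it a small nudge and backed off. The notch then measured about −79° (−78.8° in the scene view), against −79.4° for the pin. That is under 1 mm at the pin radius, against the allowed 4 mm.
- **Pressing:** Only after that did I press on the blue hub. The bat slid down at about 7–10 N until the fingertip was 89 mm above the table. There it stopped: pressing to 17.6 N moved it no further. I then lifted straight off.
- **Last checks:** With the gripper clear, both cameras put the hub on the wheel's axis to within about 2 mm at the seated height. The notch was at −78.9° and the pin showed inside it.
- **Surroundings:** The final top picture shows the cups, pot, bowl, jar and tools where they started.
- **Failed or disagreeing checks:** The first attempt at the nudge stopped about 1.6 mm short, probably without touching the post, and had to be extended. Some angle readings taken while the arm hid a post were wrong, so I left them out. During the final press there was also a sideways force of about 8 N, but the bat did not shift.

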